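Put the used forceps on a tray into the ultraviolet cabinet

TASK

Lift only the top steel tray off the nested stack, leaving the other two nested where they stand, and set it on the loading ledge in front of the ultraviolet cabinet's flap, lengthwise to it. Lay the forceps in the middle of the tray, then push the tray in through the sprung flap until it has dropped onto the sunken floor inside and the flap has swung shut behind it. Do not upset the other things on the bench.

Things in the scene. Friction and masses are not known exactly. Their poses are not given: they have to be found in the camera images.
- tray_top: top one of three equal steel trays nested in a stack, 175 mm long (x), 70 wide (y), 18 high, 0.16 kg; origin: centre of underside, z up. Its turned-down rim is the top 8 mm; below it the walls step in to 163 x 58 mm. Inner floor 159 x 54 mm, 2 mm up. Grip the rim across the middle of the width: nested trays sit 10 mm apart, so fingertips over 10 mm below the top edge take the next tray too
- tray_mid: second tray of the stack, of the same shape, under tray_top; while nested its origin lies 10 mm below that of tray_top, with 1.5 mm play all round. It stays in the stack
- tray_bottom: the lowest tray of the stack, standing on the bench, of the same shape. It must stay where it is
- forceps: plain steel forceps lying on their side on the bench: 132 mm long (along x), 12 mm wide (y) across the middle and 10 mm high, 0.022 kg. Origin: centre of the underside. Grip them across the width at the origin
- uv_cabinet: fixed white bench-top sterilising cabinet, 136 mm wide, 240 deep, with a wedge front and a loading ledge before it. Origin: bench level, under the middle of the closed flap's lower edge; x goes straight in, y left, z up. Opening 126 mm wide; lintel from 80 to 90 mm above the bench, its front at x = 14 mm; from there the roof rises at 31 degrees to 149 mm, the lamp housing to 167 mm
- ledge_middle (a point): centre of the ledge's flat grey top, 95 mm before the cabinet's origin, 27.5 mm above the bench, axes as the cabinet's. The ledge runs from x = -190 to -6 mm of the cabinet, 116 mm wide between side lips that stand 6 mm above it. A tray set down here is outside the flap
- inside (a point): point on the sunken floor, 105 mm past the cabinet's origin, 7.5 mm above the bench: the place of a pushed-in tray's origin (86 to 140 mm will do). The sill slopes from the ledge at x = -6 mm to x = 0, the floor is 20 mm below the ledge. The tray tips nose down as its middle passes the sill, its tail sinks and drops when the rim has passed: push low, fingertips 2 to 5 mm above the ledge
- flap (a joint): angle of the amber flap in the opening, rad: 0 shut, growing as it turns inward and up about its top edge (to 1.75). Shut, it leans outward by 18 degrees, its lower edge 3 mm above the ledge; 56 mm high, 118 wide. A weak spring (about 1 N at its lower edge) shuts it. The tray pushes it open to about 1.1, and it swings shut once nothing stands under it
- flap_hinge (a point): middle of the flap's hinge rod, 17 mm behind the cabinet's origin and 84 mm above the bench
- specimen_jar: screw-cap specimen jar, 55 mm across and 62 mm high, a bystander; origin at the centre of its underside
- petri_dish: glass petri dish, 90 mm across and 14 mm high, a bystander; origin at the centre of its underside
- slide_box: flat closed slide storage box, 105 x 200 x 37 mm, a bystander; origin at the centre of its underside
- lab_timer: countdown timer on a wedge, 66 x 60 x 34 mm, a bystander; origin at the centre of its underside

How it is judged:
By the outcome, as a careful person would: the job done as asked, in the order asked, and still so for the second after the job is handed in, with the robot touching nothing.
It also fails if it takes over 67 s, if anything falls off the work surface, if the arm or the gripper's body presses on something with over 40 N, if the wrist force passes 120 N, or if a joint passes its speed limit or range.

ROBOT

A 6-joint arm with a two-finger parallel gripper is mounted at the origin on a cart in front of the work surface, level with it; the furniture and walls round the work are solid. World frame = base frame: x ahead of the robot, y to its left, z up, the work surface at z = 0. Lengths are in m, angles in rad, forces in N, time in s.
With the tool pointing down it reaches from about 0.325 to 0.775 m from the base axis. Payload 9.3 kg.
Tool frame: the origin (TCP) lies between the finger pads; the fingertips stand robot.tcp_to_tips ahead of it and the grasp point (between the pads) lies 8 mm behind it (robot.tcp_to_tips is the distance from the TCP to the fingertips, in m); z points along the fingers, y is the direction in which the jaws open and shut (so a half turn about z gives the same grasp; the last joint's range is limited). The gripper opens to 85 mm and grips with 20 to 120 N. Pads are 22 mm wide; open, the fingers measure 114 mm over their backs; the gripper's body (76 mm by 85 mm) begins 54 mm behind the grasp point. The pads swing forward as they close: fully open they stand 13 mm farther back than shut.
Start: joints at [-1.464, 0.259, 0.021, 1.334, 0, 1.418], TCP at [0.141, -0.532, 0.242] pointing down, gripper open.
Joint ranges: [-3.04, 3.04], [-0.91, 1.82], [-1.04, 1.36], [-1.92, 1.95], [-1.52, 1.45], [-3.14, 3.14]. Speed limits (rad/s): [2.22, 2.22, 2.79, 3.14, 3.14, 3.14].

INTERFACE

Orientations are given as a unit quaternion [w, x, y, z].
In Python, from station import robot gives the robot as it stands.
- The arm moves only by the tool servo_tool, never from a script. Its argument "motion" is a list of rows, each a list of 4 numbers: the shift along the tool's x, y, z in units of 25 mm (1.0 is 25 mm), then the turn about the tool's z in units of 8 degrees (1.0 is 8 degrees). A call has 1 to 8 rows; each row shifts and turns the pose as measured when the row begins, along the tool's axes as they then stand; what a row does not reach is not made up. A row lasts 1/10 s, in which the tool goes at most 50 mm and 8.59 degrees, less where a joint would pass 70% of its speed; a pose out of reach is approached as far as the arm can. A call is refused whole if a number of a shift passes 1 or a number of a turn 1, either way. A call with a gripper value outside its range is refused whole. "grip" is the opening, from 0 (shut) to 1 (fully open), set as the call begins (left out, the last holds). The fingers move at their own pace and stop on an object; "newtons" is the grip in N (left out, the last holds). Time passes only in rows, so rows that do not move let the fingers close. It gives the time, the measured TCP pose, the force and the opening at its end, in the units of the state.
- robot.observe(): the state, without advancing time (a new reading comes with each control period).
- robot.camera(name): name is "scene" or "top"; returns (picture, depth): 480x640x3 uint8, red, green, blue; 480x640 float32, m along the optical axis (not along the pixel's ray), 0 where there is no reading.
- robot.camera_params(name): a dict with "mtx" (3x3 intrinsics, pixels), "k1" (the pictures are not rectified: a ray, as slopes to the right and down, at radius r is drawn at 1 + k1 r^2 times it, then the intrinsics apply), "pose" (4x4, takes a point from camera to world coordinates). Camera axes: x right, y up, looking along -z (the intrinsics and any distortion apply to the point x, -y, -z); pixel columns grow to the right and rows downward; lengths in m; the calibration is good to about 2 mm. A picture is of the moment at which its call begins. camera_params takes no time and is no camera call.
- robot.job_done(): hands the job in, once; it reports no verdict.
Trained networks look in the newest picture that a camera, given by its name, has taken for a name from the list of things; names that differ only in an ending like _2 or _b are one class to them, and where a whole thing is asked for, a point or a joint stands for the part that bears it (a point fixed in the world has none). Each returns a list of dicts, best first, with "p" (0 to 1); they miss things now and then, are a little off and sometimes report something else, mostly with a low value. They report only what shows in the picture. A call takes as long as a camera call.
- robot.outline_of(query, camera): "pixels" (480x640 bool, what is visible of it) and "bbox" ([left, top, right, bottom] in pixels, round what is visible of it).
The state is a dict: "time_s": time; "joint_pos": joint angles; "qd": joint speeds; "tau": joint torques, N m; "eef_pos": TCP position; "ee_rot": TCP orientation; "ft_force": force on the tool from outside, world axes, zero at the start; "wrist_torque": the same for the moment, N m; "opening": finger opening in m.
Only numpy, scipy, OpenCV 4.12 (cv2) and the standard library are available. Lean on these libraries where they do the work, as an engineer would, in place of code of your own. Each camera call takes 0.05 s, during which the arm holds its last target. There are 200 camera calls.

## Working session

There is one attempt and no reset: what is moved stays moved. The work goes in short steps, Python scripts to look and compute and a tool call to move; the robot and the scene stay as the last step left them, time stands still between calls to the robot, and variables do not carry over. Pictures are saved under pics/ and viewed, about 8 in all and at most 12, crops included, and the job is handed in when it is done.

Besides the shell and the picture viewer there is one more tool, called by a JSON object that holds its "method" and its "body", one argument or row to a line. servo_tool: Moves the arm, as the interface text tells. Its arguments: {"type":"object","properties":{"motion":{"type":"array"},"grip":{"type":"number"},"newtons":{"type":"number"}},"required":["motion"]}

```bash
ls; mkdir -p pics
cat > h.py <<'E'
import numpy as np, cv2
from station import robot
def world(name,depth,mask):
    P=robot.camera_params(name);K=np.array(P["mtx"]);k=P["k1"];T=np.array(P["pose"])
    v,u=np.nonzero(mask&(depth>0));d=depth[v,u]
    a=np.c_[(u-K[0,2])/K[0,0],(v-K[1,2])/K[1,1]];s=a.copy()
    for _ in range(8): s=a/(1+k*(s**2).sum(1,keepdims=True))
    return np.c_[s[:,0]*d,-s[:,1]*d,-d]@T[:3,:3].T+T[:3,3]
def shot(name,f=None):
    p,d=robot.camera(name)
    if f: cv2.imwrite(f"pics/{f}.png",p[:,:,::-1])
    return p,d
E
python3 - <<'E'
from h import *
print(robot.tcp_to_tips,robot.observe())
for c in("scene","top"):
    p,d=shot(c,c+"0");P=robot.camera_params(c);print(c,np.array(P["pose"]).round(3).tolist(),P["k1"])
    for q in("tray_top","forceps","uv_cabinet","flap","specimen_jar","petri_dish","slide_box","lab_timer"):
        for o in robot.outline_of(q,c)[:2]:
            m=o["pixels"];w=world(c,d,m)
            if len(w)<5: continue
            zt=np.percentile(w[:,2],95);t=w[w[:,2]>zt-.006]
            r=cv2.minAreaRect((t[:,:2]*1000).astype(np.float32))
            print(q,round(o["p"],2),o["bbox"],"ztop",zt.round(4),"rect",np.round(r[0],1),np.round(r[1],1),round(r[2],1))
E
```

```text
pics
0.011 {'time_s': 0.0, 'joint_pos': array([-1.46358300e+00,  2.59200549e-01,  2.07558375e-02,  1.33369749e+00,
        2.71912105e-06,  1.41819546e+00]), 'qd': array([-7.52617819e-04,  1.69888091e-05,  2.57832183e-04, -5.75967812e-04,
       -5.81745431e-04, -1.25619756e-03]), 'tau': array([ 2.98163750e-04, -5.55637765e+01,  3.44527638e+01,  1.36040017e-02,
       -1.50089941e-04,  5.60277329e-06]), 'eef_pos': array([ 0.14126245, -0.53127379,  0.24165929]), 'ee_rot': array([-6.72735691e-04,  9.91573708e-01,  1.29541994e-01,  1.66294423e-05]), 'ft_force': array([-0.90315184, -0.09801831,  0.44334043]), 'wrist_torque': array([ 0.03262367,  0.01563801, -0.01207503]), 'opening': 0.08553584833340232}
scene [[0.967, -0.217, 0.134, 0.721], [0.255, 0.829, -0.497, -0.532], [-0.003, 0.515, 0.857, 1.075], [0.0, 0.0, 0.0, 1.0]] -0.029126187539483286
tray_top 0.55 [284.7, 171.4, 351.8, 195.2] ztop 0.0378 rect [513.7 253.4] [171.7  73. ] 11.9
forceps 0.57 [234.8, 344.4, 246.1, 353.6] ztop 0.0116 rect [ 459.  -203.7] [ 3.5 16.8] 61.4
uv_cabinet 0.7 [288.7, 201.7, 492.7, 294.2] ztop 0.1667 rect 
[... 952 characters left out ...]
 192.1] ztop 0.0124 rect [714.9 363.6] [90.9 89.8] 86.7
flap 0.87 [257.9, 168.3, 315.8, 180.4] ztop 0.0857 rect [702.  107.5] [109.5   3. ] 88.5
flap 0.52 [436.4, 267.8, 459.6, 296.1] ztop 0.0132 rect [ 479.2 -215.8] [ 8.  69.6] 55.3
specimen_jar 0.6 [191.9, 157.1, 220.4, 188.3] ztop 0.0659 rect [704.  273.7] [50.  51.2] 61.8
petri_dish 0.8 [147.9, 149.5, 192.7, 193.4] ztop 0.0131 rect [716.5 363.5] [92.9 88.4] 46.3
slide_box 0.62 [398.4, 127.7, 504.1, 189.4] ztop 0.0411 rect [ 733.7 -235. ] [101.4 200.6] 3.5
lab_timer 0.82 [415.1, 329.4, 456.5, 372.7] ztop 0.0344 rect [ 345.6 -182.7] [34.2 64.2] 54.5
lab_timer 0.32 [148.3, 151.0, 190.7, 193.0] ztop 0.0128 rect [716.7 363.2] [93.1 89. ] 58.0
```

View pics/top0.png

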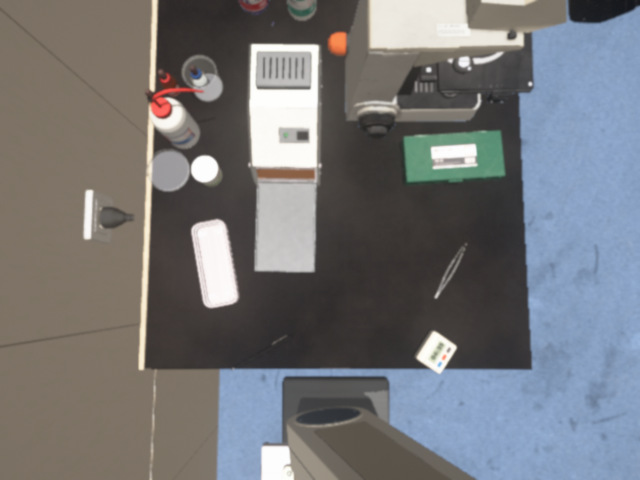

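View pics/scene0.png

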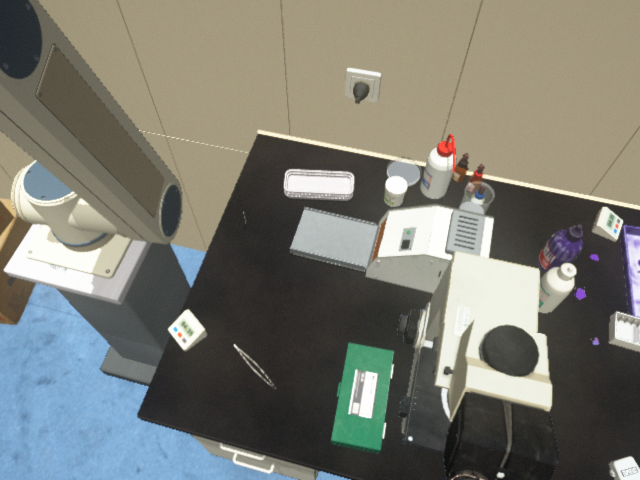

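Run:
```python
from h import *
p,d=shot("top")
full=np.ones(d.shape,bool)
w=world("top",d,full); print(len(w))
def rect(s,n):
    t=w[s]; r=cv2.minAreaRect((t[:,:2]*1000).astype(np.float32)); print(n,len(t),np.round(r[0],1),np.round(r[1],1),round(r[2],1),"z",np.median(t[:,2]).round(4))
x,y,z=w.T
# forceps region
rect((x>.38)&(x<.56)&(y>-.29)&(y<-.13)&(z>.0055)&(z<.02),"forceps")
# ledge flat
rect((x>.45)&(x<.69)&(y>0)&(y<.2)&(z>.022)&(z<.0315),"ledge")
rect((x>.45)&(x<.69)&(y>0)&(y<.2)&(z>.022)&(z<.04),"ledge+lips")
rect((x>.72)&(x<.98)&(y>-0.0)&(y<.2)&(z>.1),"roof")
rect((x>.4)&(x<.62)&(y>.18)&(y<.33)&(z>.033)&(z<.045),"trayrim")
for yy in np.arange(.02,.19,.01):
    s=(x>.52)&(x<.64)&(abs(y-yy)<.003); print(round(yy,3),np.median(z[s]).round(4),end="; ")
print()
for xx in np.arange(.44,.74,.01):
    s=(abs(x-xx)<.003)&(abs(y-.1)<.02); print(round(xx,3),np.median(z[s]).round(4),end="; ")
```

```text
305969
forceps 159 [ 468.3 -211.1] [151.  176.7] 89.4 z 0.0082
ledge 4852 [594.  109.1] [190.4 135.6] 0.3 z 0.0279
ledge+lips 5370 [594.3 110.1] [136.2 190.9] 89.8 z 0.0282
roof 7958 [821.7 107.1] [136.2 205.7] 88.7 z 0.1479
trayrim 552 [515.3 255.5] [174.   70.6] 11.2 z 0.0376
0.02 0.0008; 0.03 0.0007; 0.04 0.0008; 0.05 0.0032; 0.06 0.0281; 0.07 0.0278; 0.08 0.0279; 0.09 0.0274; 0.1 0.0281; 0.11 0.0278; 0.12 0.0282; 0.13 0.0282; 0.14 0.028; 0.15 0.0276; 0.16 0.028; 0.17 0.0311; 0.18 0.0005; 
0.44 0.0003; 0.45 0.0002; 0.46 0.0001; 0.47 0.0002; 0.48 0.0; 0.49 0.0007; 0.5 0.0267; 0.51 0.0277; 0.52 0.0279; 0.53 0.0281; 0.54 0.0281; 0.55 0.0275; 0.56 0.0279; 0.57 0.0276; 0.58 0.0274; 0.59 0.0272; 0.6 0.0277; 0.61 0.0288; 0.62 0.0276; 0.63 0.0282; 0.64 0.0277; 0.65 0.0277; 0.66 0.0277; 0.67 0.028; 0.68 0.028; 0.69 0.0395; 0.7 0.0739; 0.71 0.0942; 0.72 0.1002; 0.73 0.1065;
```

Both pictures agree with the networks: nested trays at top (213,263), ledge at (286,227) with the amber flap at (286,174), and forceps at (450,271). To stay inside joint 6's range, I turn the tool about half a turn first.

{"method": "servo_tool", "body": {
  "motion": [
    [0, 0, 0, -1],
    [0, 0, 0, -1],
    [0, 0, 0, -1],
    [0, 0, 0, -1],
    [0, 0, 0, -1],
    [0, 0, 0, -1],
    [0, 0, 0, -1],
    [0, 0, 0, -1]
  ],
  "grip": 1
}}

```text
time_s: 1.75
eef_pos: [0.1413, -0.5315, 0.2423]
ee_rot: [0.0, 0.759, 0.651, -0.0]
ft_force: [-0.3, 0.2, 0.0]
opening: 0.0857
```

{"method": "servo_tool", "body": {
  "motion": [
    [0, 0, 0, -1],
    [0, 0, 0, -1],
    [0, 0, 0, -1],
    [0, 0, 0, -1],
    [0, 0, 0, -1],
    [0, 0, 0, -1],
    [0, 0, 0, -1],
    [0, 0, 0, -1]
  ]
}}

```text
time_s: 2.55
eef_pos: [0.1413, -0.5315, 0.2423]
ee_rot: [0.0, 0.275, 0.961, -0.0]
ft_force: [-0.9, 0.6, 0.1]
opening: 0.0858
```

{"method": "servo_tool", "body": {
  "motion": [
    [0, 0, 0, -1],
    [0, 0, 0, -1],
    [0, 0, 0, -1],
    [0, 0, 0, -1],
    [0, 0, 0, -1],
    [0, 0, 0, -1],
    [0, 0, 0, 0]
  ]
}}

```text
time_s: 3.25
eef_pos: [0.1413, -0.5315, 0.2424]
ee_rot: [0.0, -0.159, 0.987, -0.0]
ft_force: [0.9, -0.3, 0.2]
opening: 0.0852
```

```bash
cat >> h.py <<'E'
def go(tx,ty,tz,tyaw):
    "remaining shift in tool axes (units) and turn units; tyaw deg, mod 180"
    o=robot.observe();w,a,b,c=o["ee_rot"];from scipy.spatial.transform import Rotation as R
    M=R.from_quat([a,b,c,w]).as_matrix();D=M.T@(np.array([tx,ty,tz])-o["eef_pos"])/.025
    yaw=np.degrees(np.arctan2(M[1,0],M[0,0]));e=(tyaw-yaw+90)%180-90
    print("t",round(o["time_s"],2),"pos",o["eef_pos"].round(4),"yaw",yaw.round(2),"tilt",M[:,2].round(3),"F",o["ft_force"].round(1),"open",round(o["opening"],4),"q",o["joint_pos"].round(2));print("D",D.round(2),"turn",round(-e/8,2))
E
python3 - <<'E'
from h import *
go(.515,.255,.15,11.4)
for c in("top","scene"):
    ws=[]
    for i in range(3):
        p,d=shot(c);ws.append(world(c,d,np.ones(d.shape,bool)))
    w=np.concatenate(ws);x,y,z=w.T
    # ledge edges by flat-height points
    for n,s in(("lip",(x>.51)&(x<.66)&(z>.024)&(z<.042)),):
        pts=[]
        for xx in np.arange(.52,.67,.01):
            t=y[s&(abs(x-xx)<.005)&(y>0.02)&(y<.2)];pts.append((xx,t.min(),t.max()))
        pts=np.array(pts);print(c,"edges",np.polyfit(pts[:,0],pts[:,1],1).round(4),np.polyfit(pts[:,0],pts[:,2],1).round(4),"mid@.6",((pts[:,1]+pts[:,2])/2).mean().round(4))
    s=(y>.06)&(y<.16)&(z>.022)&(z<.032)&(x>.45)&(x<.6);print("front x",np.percentile(x[s],[0.2,1,2]).round(4))
    s=(x>.4)&(x<.62)&(y>.18)&(y<.33)&(z>.033)&(z<.045);r=cv2.minAreaRect((w[s][:,:2]*1000).astype(np.float32));print("tray",np.round(r[0],1),np.round(r[1],1),round(r[2],1))
    for q in("flap","uv_cabinet","forceps"):
      for o in robot.outline_of(q,c)[:2]:
        f=world(c,d,o["pixels"])
        if q=="forceps":
            t=f; r=cv2.minAreaRect((t[:,:2]*1000).astype(np.float32))
            v=cv2.fitLine(t[:,:2].astype(np.float32),cv2.DIST_L2,0,.01,.01).ravel()
            print(q,o["p"],len(t),np.round(r[0],1),np.round(r[1],1),round(r[2],1),v.round(4),np.percentile(t[:,2],[10,50,90]).round(4))
        elif q=="flap" and len(f)>20: print(q,o["p"],f.min(0).round(4),f.max(0).round(4),f.mean(0).round(4))
E
```

```text
t 3.25 pos [ 0.1413 -0.5315  0.2424] yaw -161.75 tilt [ 0. -0. -1.] F [ 0.9 -0.3  0.2] open 0.0852 q [-1.46  0.26  0.02  1.33  0.   -1.78]
D [-24.05  25.2    3.69] turn 0.86Traceback (most recent call last):
  File "<stdin>", line 12, in <module>
    return umr_minimum(a, axis, None, out, keepdims, initial, where)
ValueError: zero-size array to reduction operation minimum which has no identity
```

Run:
```python
from h import *
for c in("top","scene"):
    ws=[]
    for i in range(3):
        p,d=shot(c);ws.append(world(c,d,np.ones(d.shape,bool)))
    w=np.concatenate(ws);x,y,z=w.T
    pts=[]
    for xx in np.arange(.525,.655,.01):
        t=y[(z>.024)&(z<.042)&(abs(x-xx)<.005)&(y>0.02)&(y<.2)]
        if len(t): pts.append((xx,t.min(),t.max()))
    pts=np.array(pts);print(c,"edges",np.polyfit(pts[:,0],pts[:,1],1).round(4),np.polyfit(pts[:,0],pts[:,2],1).round(4),"mid@.59",((pts[:,1]+pts[:,2])/2).mean().round(4))
    s=(y>.06)&(y<.16)&(z>.022)&(z<.032)&(x>.45)&(x<.6);print("front x",np.percentile(x[s],[0.2,1,2]).round(4))
    s=(x>.4)&(x<.62)&(y>.18)&(y<.33)&(z>.033)&(z<.045);r=cv2.minAreaRect((w[s][:,:2]*1000).astype(np.float32));print("tray",np.round(r[0],1),np.round(r[1],1),round(r[2],1))
    for q in("flap","forceps"):
      for o in robot.outline_of(q,c)[:2]:
        t=world(c,d,o["pixels"])
        if len(t)<10: continue
        if q=="forceps":
            r=cv2.minAreaRect((t[:,:2]*1000).astype(np.float32))
            print(q,o["p"],len(t),np.round(r[0],1),np.round(r[1],1),round(r[2],1),np.percentile(t[:,2],[10,50,90]).round(4))
        else: print(q,o["p"],t.min(0).round(4),t.max(0).round(4),t.mean(0).round(4))
# forceps by brightness in top picture, on the bench plane z=.006
p,d=shot("top");m=np.zeros(d.shape,bool);m[236:305,428:475]=p[236:305,428:475].mean(2)>60
P=robot.camera_params("top");K=np.array(P["mtx"]);T=np.array(P["pose"]);v,u=np.nonzero(m)
s=cv2.undistortPoints(np.c_[u,v].astype(float)[:,None],K,np.array([P["k1"],0,0,0.]))[:,0]
r=np.c_[s[:,0],-s[:,1],-np.ones(len(s))]@T[:3,:3].T;w=T[:3,3]+r*((.006-T[2,3])/r[:,2])[:,None]
R=cv2.minAreaRect((w[:,:2]*1000).astype(np.float32));print("bright",len(w),np.round(R[0],1),np.round(R[1],1),R[2],w.min(0).round(3),w.max(0).round(3))
cv2.imwrite("pics/fz.png",cv2.resize(p[225:315,420:485,::-1],None,fx=6,fy=6,interpolation=cv2.INTER_NEAREST))
```

```text
top edges [-0.0193  0.0625] [-0.0233  0.1856] mid@.59 0.1116
front x [0.4991 0.4992 0.5011]
tray [515.5 255.8] [174.3  70.5] 11.3
flap 0.95 [0.6861 0.051  0.0094] [0.7046 0.1679 0.0931] [0.6956 0.1103 0.059 ]
flap 0.63 [ 0.4981  0.0374 -0.0051] [1.0024 0.2008 0.1733] [0.7245 0.1083 0.0928]
forceps 0.47 117 [ 483. -218.] [11.6 85.5] 57.8 [0.0006 0.0073 0.0121]
scene edges [-0.0229  0.0608] [-0.0242  0.1872] mid@.59 0.1102
front x [0.4982 0.4994 0.5006]
tray [514.8 254.5] [174.2  74.9] 11.8
flap 0.5 [0.6869 0.0457 0.0334] [0.703  0.1604 0.0897] [0.695  0.1087 0.0565]
forceps 0.67 29 [ 489.1 -225. ] [ 4.8 96.7] 55.8 [0.0023 0.0076 0.0113]
bright 536 [ 501.3 -229.3] [ 20.9 136.6] 62.09869384765625 [ 0.442 -0.266  0.006] [ 0.56  -0.193  0.006]
```

{"method": "servo_tool", "body": {
  "motion": [
    [-0.95, 1, 0, 0.8],
    [-0.95, 1, 0, 0],
    [-0.95, 1, 0, 0],
    [-0.95, 1, 0, 0],
    [-0.95, 1, 0, 0],
    [-0.95, 1, 0, 0],
    [-0.95, 1, 0, 0],
    [-0.95, 1, 0, 0]
  ]
}}

```text
time_s: 4.75
eef_pos: [0.2868, -0.2911, 0.2412]
ee_rot: [0.0, -0.095, 0.995, -0.0]
ft_force: [-0.4, 0.4, 0.5]
opening: 0.0854
```

{"method": "servo_tool", "body": {
  "motion": [
    [-0.95, 1, 0, 0],
    [-0.95, 1, 0, 0],
    [-0.95, 1, 0, 0],
    [-0.95, 1, 0, 0],
    [-0.95, 1, 0, 0],
    [-0.95, 1, 0, 0],
    [-0.95, 1, 0, 0],
    [-0.95, 1, 0, 0]
  ]
}}

```text
time_s: 5.55
eef_pos: [0.44, -0.048, 0.2428]
ee_rot: [0.002, -0.094, 0.996, -0.002]
ft_force: [0.6, -0.4, 0.3]
opening: 0.0853
```

Run:
```python
from h import *
go(.515,.255,.13,11.4)
```

```text
t 5.55 pos [ 0.44   -0.048   0.2428] yaw -169.17 tilt [ 0.005 -0.004 -1.   ] F [ 0.6 -0.4  0.3] open 0.0853 q [-0.3   0.07 -0.21  1.28 -0.   -0.49]
D [-5.2  11.36  4.48] turn -0.07
```

View pics/fz.png

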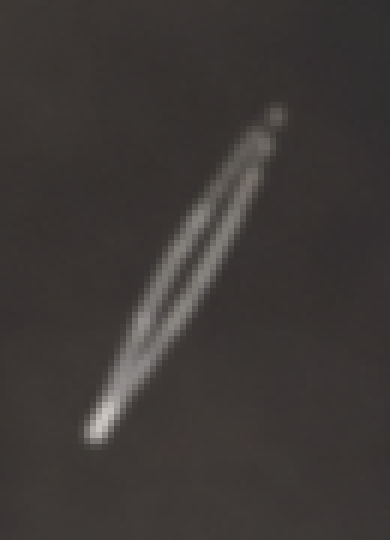

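The zoom shows the forceps from top pixel (436,297) to (466,244), slim and slightly open in the middle. Now to the tray.

{"method": "servo_tool", "body": {
  "motion": [
    [-0.5, 1, 0, 0],
    [-0.5, 1, 0, 0],
    [-0.5, 1, 0, 0],
    [-0.5, 1, 0, 0],
    [-0.5, 1, 0, 0],
    [-0.5, 1, 0, 0],
    [-0.5, 1, 0.3, 0],
    [-0.5, 1, 0.5, 0]
  ]
}}

```text
time_s: 6.35
eef_pos: [0.5042, 0.1781, 0.2237]
ee_rot: [0.005, -0.095, 0.995, -0.002]
ft_force: [0.2, 0.1, 0.5]
opening: 0.0854
```

{"method": "servo_tool", "body": {
  "motion": [
    [-0.4, 1, 0.5, 0],
    [-0.3, 1, 0.5, 0],
    [-0.3, 0.9, 0.5, 0],
    [0, 0.3, 0.5, 0],
    [0, 0, 0.4, 0],
    [0, 0, 0.3, 0],
    [0, 0, 0, 0]
  ]
}}

```text
time_s: 7.05
eef_pos: [0.5142, 0.2662, 0.1508]
ee_rot: [0.004, -0.096, 0.995, -0.003]
ft_force: [1.0, 0.6, 0.1]
opening: 0.0855
```

Run:
```python
from h import *
go(.515,.255,.06,11.4)
p,d=shot("scene","s1")
cv2.imwrite("pics/s1c.png",cv2.resize(p[60:280,220:420,::-1],None,fx=3,fy=3,interpolation=cv2.INTER_CUBIC))
w=world("scene",d,np.ones(d.shape,bool));o=robot.observe()["eef_pos"]
s=(np.hypot(*(w[:,:2]-o[:2]).T)<.07)&(w[:,2]>.06);print("lowest gripper z",np.sort(w[s][:,2])[:12].round(4), "tcp",o)
```

```text
t 7.05 pos [0.5142 0.2662 0.1508] yaw -168.98 tilt [ 0.008 -0.004 -1.   ] F [1.  0.6 0.1] open 0.0855 q [ 0.34  0.34 -0.09  1.13 -0.01  0.14]
D [ 0.08 -0.42  3.64] turn -0.05
lowest gripper z [0.1532 0.1538 0.1539 0.1548 0.1572 0.1578 0.158  0.159  0.1592 0.1593
 0.1594 0.1595] tcp [0.51442893 0.26616636 0.15150489]
```

{"method": "servo_tool", "body": {
  "motion": [
    [0.05, -0.42, 0.6, 0],
    [0, 0, 1, 0],
    [0, 0, 1, 0],
    [0, 0, 0.6, 0],
    [0, 0, 0, 0]
  ]
}}

```text
time_s: 7.6
eef_pos: [0.5192, 0.2514, 0.0742]
ee_rot: [0.009, -0.093, 0.996, -0.002]
ft_force: [-0.4, 0.2, 0.5]
opening: 0.0853
```

Run:
```python
from h import *
go(.5152,.2553,.0345,11.4)
p,d=shot("scene")
cv2.imwrite("pics/s2c.png",cv2.resize(p[80:240,220:420,::-1],None,fx=4,fy=4,interpolation=cv2.INTER_CUBIC)[:600])
```

```text
t 7.6 pos [0.5192 0.2514 0.0742] yaw -169.31 tilt [ 0.017 -0.002 -1.   ] F [-0.4  0.2  0.5] open 0.0853 q [ 0.31  0.39 -0.23  0.93 -0.01  0.12]
D [0.15 0.19 1.58] turn -0.09
```

View pics/s2c.png

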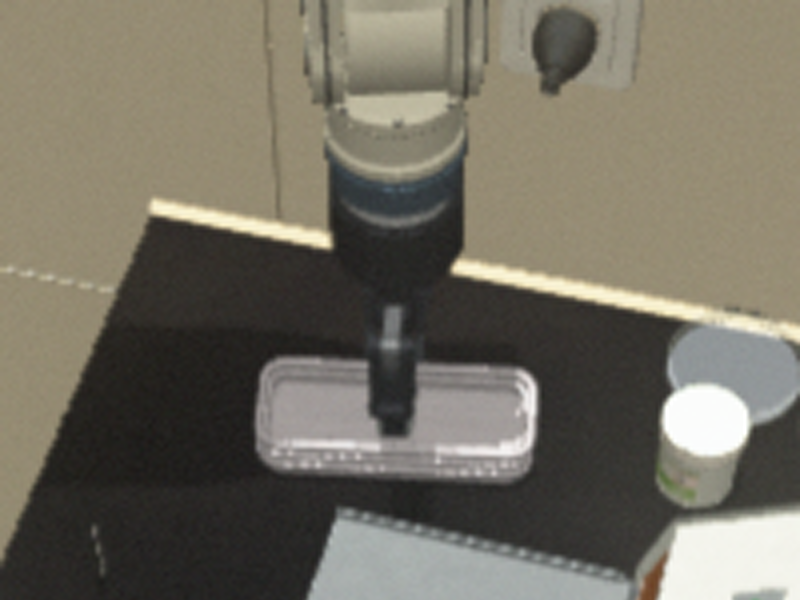

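The near finger is in front of the tray's middle at crop (393,430), with the gripper centred over the width. I'm descending gently.

{"method": "servo_tool", "body": {
  "motion": [
    [0.15, 0.19, 0.3, -0.09],
    [0, 0, 0.3, 0],
    [0, 0, 0.3, 0],
    [0, 0, 0.3, 0],
    [0, 0, 0.2, 0],
    [0, 0, 0.1, 0],
    [0, 0, 0, 0]
  ]
}}

```text
time_s: 8.35
eef_pos: [0.5174, 0.256, 0.0381]
ee_rot: [0.012, -0.1, 0.995, -0.001]
ft_force: [0.2, -0.2, -0.1]
opening: 0.0855
```

Run:
```python
from h import *
go(.5152,.2553,.0345,11.4)
```

```text
t 8.35 pos [0.5174 0.256  0.0381] yaw -168.55 tilt [ 0.024 -0.    -1.   ] F [ 0.2 -0.2 -0.1] open 0.0855 q [ 0.32  0.42 -0.28  0.84 -0.01  0.12]
D [ 0.09 -0.01  0.14] turn 0.01
```

{"method": "servo_tool", "body": {
  "motion": [
    [0.08, 0, 0.14, 0],
    [0, 0, 0, 0],
    [0, 0, 0, 0]
  ]
}}

```text
time_s: 8.65
eef_pos: [0.5155, 0.2556, 0.0345]
ee_rot: [0.012, -0.1, 0.995, -0.001]
ft_force: [0.2, -0.3, 0.3]
opening: 0.0853
```

{"method": "servo_tool", "body": {
  "motion": [
    [0, 0, 0, 0],
    [0, 0, 0, 0],
    [0, 0, 0, 0],
    [0, 0, 0, 0],
    [0, 0, 0, 0],
    [0, 0, 0, 0]
  ],
  "grip": 0.6,
  "newtons": 30
}}

```text
time_s: 9.25
eef_pos: [0.5156, 0.2556, 0.0351]
ee_rot: [0.012, -0.1, 0.995, -0.001]
ft_force: [-0.9, -0.9, 0.4]
opening: 0.0688
```

Run:
```python
from h import *
go(.5152,.2553,.0345,11.4)
p,d=shot("scene")
w=world("scene",d,np.ones(d.shape,bool));o=robot.observe()["eef_pos"]
```

```text
t 9.25 pos [0.5156 0.2556 0.0351] yaw -168.55 tilt [ 0.025  0.    -1.   ] F [-0.9 -0.9  0.4] open 0.0688 q [ 0.32  0.43 -0.29  0.83 -0.01  0.12]
D [ 0.02 -0.01  0.02] turn 0.01
```

Gripped at about 69 mm. Lifting slowly, then checking from near.

{"method": "servo_tool", "body": {
  "motion": [
    [0, 0, -0.2, 0],
    [0, 0, -0.3, 0],
    [0, 0, -0.4, 0],
    [0, 0, -0.4, 0],
    [0, 0, -0.4, 0],
    [0, 0, -0.4, 0],
    [0, 0, -0.2, 0],
    [0, 0, 0, 0]
  ]
}}

```text
time_s: 10.1
eef_pos: [0.5144, 0.2558, 0.0988]
ee_rot: [0.013, -0.1, 0.995, -0.001]
ft_force: [0.1, 0.6, -3.5]
opening: 0.069
```

Run:
```python
from h import *
go(.593,.1108,.12,-1.27)
p,d=shot("scene")
cv2.imwrite("pics/s3c.png",cv2.resize(p[80:240,220:420,::-1],None,fx=4,fy=4,interpolation=cv2.INTER_CUBIC)[:600])
```

```text
t 10.1 pos [0.5144 0.2558 0.0988] yaw -168.55 tilt [ 0.026  0.001 -1.   ] F [ 0.1  0.6 -3.5] open 0.069 q [ 0.32  0.36 -0.21  0.98 -0.01  0.12]
D [-1.95 -6.31 -0.77] turn 1.59
```

View pics/s3c.png

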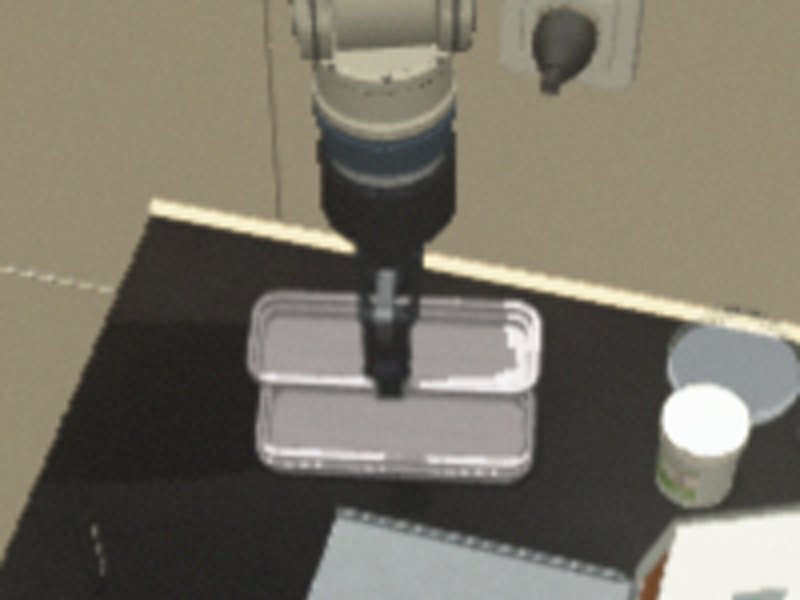

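The lifted tray is at crop (393,340) over the remainder at (397,430). The force reads high for one tray, so I'm measuring the heights.

Run:
```python
from h import *
F=[]
for i in range(4):
    p,d=shot("scene");F.append(robot.observe()["ft_force"][2]);w=world("scene",d,np.ones(d.shape,bool));x,y,z=w.T
    a=np.radians(11.4);u=(x-.5152)*np.cos(a)+(y-.2553)*np.sin(a);v=-(x-.5152)*np.sin(a)+(y-.2553)*np.cos(a)
    s=(abs(u)>.03)&(abs(u)<.07)&(abs(v)<.04)&(z<.06);print("low floor z", np.percentile(z[s],[10,30,50,70,90,98]).round(4))
    s=(abs(u)<.09)&(abs(v)<.045)&(z<.06)&(z>.012);r=cv2.minAreaRect((w[s][:,:2]*1000).astype(np.float32));
    s=(abs(u)>.03)&(abs(u)<.1)&(abs(v)<.05)&(z>.06)&(z<.12);print("held z",np.percentile(z[s],[1,5,50,90,98]).round(4),"L",np.median(z[s&(u<0)]).round(4),"R",np.median(z[s&(u>0)]).round(4))
print(F)
```

```text
low floor z [-0.0004  0.0095  0.0114  0.0132  0.022   0.0284]
held z [0.0804 0.0819 0.0869 0.0999 0.1026] L 0.0868 R 0.087
low floor z [-0.0003  0.0093  0.0113  0.0131  0.0217  0.0283]
held z [0.08   0.0815 0.0865 0.0994 0.1021] L 0.0864 R 0.0869
low floor z [-0.0005  0.0094  0.0115  0.0134  0.0216  0.0289]
held z [0.0794 0.0811 0.0861 0.0989 0.1017] L 0.086 R 0.0861
low floor z [-0.0006  0.0092  0.0113  0.0133  0.022   0.0282]
held z [0.0794 0.0809 0.086  0.099  0.1015] L 0.086 R 0.0859
[np.float64(-2.325007696775571), np.float64(-2.6386626701837645), np.float64(-2.0221901373598157), np.float64(-1.878391200968336)]
```

Two trays remain (next floor at 11.5 mm, rim at 28 mm), so only the top one is held. Carrying it to the ledge.

{"method": "servo_tool", "body": {
  "motion": [
    [-0.1, -0.4, 0, 0],
    [-0.25, -0.8, 0, 0],
    [-0.25, -0.9, 0, 0],
    [-0.25, -0.9, 0, 0],
    [-0.25, -0.9, 0, 0],
    [-0.25, -0.9, 0, 0],
    [-0.25, -0.8, 0, 0],
    [-0.15, -0.5, 0, 0]
  ]
}}

```text
time_s: 11.15
eef_pos: [0.589, 0.1065, 0.0957]
ee_rot: [0.009, -0.101, 0.995, -0.002]
ft_force: [0.1, 0.2, -1.0]
opening: 0.0692
```

{"method": "servo_tool", "body": {
  "motion": [
    [0, -0.1, 0, 0.4],
    [0, 0, 0, 0.5],
    [0, 0, 0, 0.5],
    [0, 0, 0, 0.2],
    [0, 0, 0, 0]
  ]
}}

```text
time_s: 11.65
eef_pos: [0.5903, 0.0995, 0.0938]
ee_rot: [0.008, 0.017, 1.0, -0.001]
ft_force: [-0.4, -0.2, -2.4]
opening: 0.069
```

```bash
cat >> h.py <<'E'
C=np.array([.6885,.1087]);YAW=np.radians(-1.27)
def cab(w):
    c,s=np.cos(YAW),np.sin(YAW);d=w[:,:2]-C;return np.c_[d[:,0]*c+d[:,1]*s,-d[:,0]*s+d[:,1]*c,w[:,2]]
def cw(x,y): c,s=np.cos(YAW),np.sin(YAW);return C+[x*c-y*s,x*s+y*c]
E
python3 - <<'E'
from h import *
x,y=cw(-.098,0)
go(x,y,.0440,-1.27)
p,d=shot("scene");w=cab(world("scene",d,np.ones(d.shape,bool)))
t=robot.observe()["eef_pos"][2];s=(abs(w[:,0]+.1)<.15)&(abs(w[:,1])<.06)&(w[:,2]>t-.017)&(w[:,2]<t+.008)&(abs(w[:,0]+.1)>.025)
r=cv2.minAreaRect((w[s][:,:2]*1000).astype(np.float32));print(r)
E
```

```text
t 11.65 pos [0.5903 0.0995 0.0938] yaw 178.08 tilt [ 0.016 -0.002 -1.   ] F [-0.4 -0.2 -2.4] open 0.069 q [ 0.03  0.41 -0.14  1.   -0.    0.06]
D [0.04 0.46 1.99] turn -0.08
((-72.42200469970703, 0.24920272827148438), (119.62477111816406, 225.85826110839844), 89.87960052490234)
```

{"method": "servo_tool", "body": {
  "motion": [
    [0, 0.25, 0, -0.08],
    [0, 0.2, 0.2, 0],
    [0, 0, 0.3, 0],
    [0, 0, 0.3, 0],
    [0, 0, 0.3, 0],
    [0, 0, 0.1, 0],
    [0, 0, 0, 0]
  ]
}}

```text
time_s: 12.4
eef_pos: [0.5904, 0.1121, 0.0599]
ee_rot: [0.007, 0.008, 1.0, -0.001]
ft_force: [-1.1, 0.2, -2.3]
opening: 0.0688
```

Run:
```python
from h import *
x,y=cw(-.098,0)
go(x,y,.0430,-1.27)
t=robot.observe()["eef_pos"][2]
for c in("scene","top"):
    p,d=shot(c);w=world(c,d,robot.outline_of("tray_top",c)[0]["pixels"]);
    w=cab(w);w=w[(w[:,2]>t-.006)&(w[:,2]<t+.008)]
    print(c,len(w),cv2.minAreaRect((w[:,:2]*1000).astype(np.float32)) if len(w)>5 else 0, "z",[np.percentile(w[q,2],80).round(4) for q in(w[:,0]<-.16,w[:,0]>-.04) if q.any()])
```

```text
t 12.4 pos [0.5904 0.1121 0.0599] yaw 179.04 tilt [ 0.014 -0.002 -1.   ] F [-1.1  0.2 -2.3] open 0.0688 q [ 0.05  0.44 -0.19  0.93 -0.    0.07]
D [ 0.   -0.05  0.68] turn 0.04
scene 479 ((-98.79066467285156, 0.02850341796875), (73.22518157958984, 175.0771942138672), 89.78443908691406) z [np.float64(0.0633), np.float64(0.0617)]Traceback (most recent call last):
  File "<stdin>", line 6, in <module>
IndexError: list index out of range
```

{"method": "servo_tool", "body": {
  "motion": [
    [0, -0.03, 0.2, 0.04],
    [0, 0, 0.2, 0],
    [0, 0, 0.15, 0],
    [0, 0, 0.08, 0],
    [0, 0, 0, 0]
  ]
}}

```text
time_s: 13.1
eef_pos: [0.5915, 0.1111, 0.0444]
ee_rot: [0.008, 0.012, 1.0, -0.001]
ft_force: [-1.1, 0.4, -1.9]
opening: 0.0689
```

Run:
```python
from h import *
x,y=cw(-.098,0)
go(x,y,.0425,-1.27)
```

```text
t 13.1 pos [0.5915 0.1111 0.0444] yaw 178.67 tilt [ 0.017 -0.002 -1.   ] F [-1.1  0.4 -1.9] open 0.0689 q [ 0.05  0.46 -0.21  0.89 -0.    0.07]
D [ 0.04 -0.01  0.08] turn -0.01
```

{"method": "servo_tool", "body": {
  "motion": [
    [0, 0, 0.06, 0],
    [0, 0, 0.03, 0],
    [0, 0, 0, 0]
  ]
}}

```text
time_s: 13.4
eef_pos: [0.5916, 0.1111, 0.0428]
ee_rot: [0.009, 0.012, 1.0, -0.001]
ft_force: [-1.1, -0.2, -1.2]
opening: 0.0688
```

{"method": "servo_tool", "body": {
  "motion": [
    [0, 0, 0, 0],
    [0, 0, 0, 0],
    [0, 0, 0, 0],
    [0, 0, 0, 0]
  ],
  "grip": 1
}}

```text
time_s: 13.8
eef_pos: [0.5923, 0.1111, 0.0435]
ee_rot: [0.01, 0.012, 1.0, -0.001]
ft_force: [0.6, -0.9, -0.7]
opening: 0.0854
```

{"method": "servo_tool", "body": {
  "motion": [
    [0, 0, -0.2, 0],
    [0, 0, -0.5, 0],
    [0, 0, -0.8, 0],
    [0, 0, -1, 0],
    [0, 0, -1, 0],
    [0, 0, -0.8, 0],
    [0, 0, 0, 0]
  ]
}}

```text
time_s: 14.5
eef_pos: [0.5902, 0.1114, 0.16]
ee_rot: [0.01, 0.012, 1.0, -0.001]
ft_force: [1.6, -0.1, 0.9]
opening: 0.0851
```

```bash
cat >> h.py <<'E'
def tray(c):
    p,d=shot(c);L=[o for o in robot.outline_of("tray_top",c) ]
    for o in L:
        w=world(c,d,o["pixels"]);v=cab(w);z=v[:,2]
        if len(v)<30 or abs(np.median(v[:,1]))>.08: continue
        t=v[z>np.percentile(z,97)-.005];r=cv2.minAreaRect((t[:,:2]*1000).astype(np.float32))
        print(c,"tray cab-frame",np.round(r[0],1),np.round(r[1],1),round(r[2],1),"ztop",np.percentile(z,95).round(4),"zmed",np.median(z).round(4))
    return p,d
def pix(c,uv,z):
    P=robot.camera_params(c);K=np.array(P["mtx"]);T=np.array(P["pose"])
    s=cv2.undistortPoints(np.array(uv,float)[:,None],K,np.array([P["k1"],0,0,0.]))[:,0]
    r=np.c_[s[:,0],-s[:,1],-np.ones(len(s))]@T[:3,:3].T;return T[:3,3]+r*((z-T[2,3])/r[:,2])[:,None]
E
python3 - <<'E'
from h import *
for c in("top","scene"): p,d=tray(c)
a,b=pix("top",[[436,297],[466.3,244.5]],.006)[:,:2];print("top",a,b,(a+b)/2,np.degrees(np.arctan2(*(b-a)[::-1])))
for c,(x0,x1,y0,y1) in(("top",(428,475,236,305)),("scene",(225,285,335,395))):
    p,d=shot(c);g=p[y0:y1,x0:x1].mean(2);v,u=np.nonzero(g>62);w=pix(c,np.c_[u+x0,v+y0],.006)[:,:2]
    l=cv2.fitLine(w.astype(np.float32),cv2.DIST_HUBER,0,.01,.01).ravel();k=l[:2];pr=(w-l[2:])@k;n=abs((w-l[2:])@[-k[1],k[0]]);pr=pr[n<.015]
    print(c,len(w),"ctr",l[2:]+k*(pr.min()+pr.max())/2,"len",np.ptp(pr),"ang",np.degrees(np.arctan2(k[1],k[0])))
go(.503,-.229,.1,-30)
E
```

```text
top tray cab-frame [-90.9 -32.4] [160.5  15.8] 4.5 ztop 0.0476 zmed 0.036
scene tray cab-frame [-97.6 -19.4] [174.3 106.9] 0.2 ztop 0.0451 zmed 0.0304
top [ 0.44655485 -0.19876353] [ 0.55500956 -0.26439434] [ 0.50078221 -0.23157894] -31.18001514680136
top 395 ctr [ 0.50113356 -0.22957751] len 0.13307422104534278 ang -30.585484
scene 273 ctr [ 0.50026304 -0.22774692] len 0.13374578644366186 ang -30.858206
t 14.8 pos [0.5884 0.1113 0.155 ] yaw 178.67 tilt [ 0.013 -0.003 -1.   ] F [ 0.2  0.5 -0.3] open 0.0855 q [ 0.05  0.37 -0.04  1.15 -0.    0.07]
D [  3.13 -13.68   2.19] turn 3.58
```

{"method": "servo_tool", "body": {
  "motion": [
    [0.1, -0.5, 0, 0],
    [0.23, -1, 0, 0],
    [0.23, -1, 0, 0],
    [0.23, -1, 0, 0],
    [0.23, -1, 0, 0],
    [0.23, -1, 0, 0],
    [0.23, -1, 0, 0],
    [0.23, -1, 0, 0]
  ],
  "grip": 0.45
}}

```text
time_s: 15.6
eef_pos: [0.5359, -0.0836, 0.1491]
ee_rot: [0.002, 0.009, 1.0, -0.001]
ft_force: [-0.7, -0.1, 0.7]
opening: 0.0388
```

{"method": "servo_tool", "body": {
  "motion": [
    [0.23, -1, 0, 0],
    [0.23, -1, 0, 0],
    [0.23, -1, 0, 0],
    [0.23, -0.9, 0, 0],
    [0.23, -0.7, 0, 0],
    [0.2, -0.4, 0, 0],
    [0, 0, 0.3, 0.8],
    [0, 0, 0.4, 1]
  ]
}}

```text
time_s: 16.4
eef_pos: [0.4914, -0.2203, 0.1281]
ee_rot: [-0.001, 0.141, 0.99, -0.001]
ft_force: [-0.2, 0.7, -0.7]
opening: 0.0383
```

{"method": "servo_tool", "body": {
  "motion": [
    [0, 0, 0.4, 0.9],
    [0, 0, 0.4, 0.6],
    [0, 0, 0.3, 0.3],
    [0, 0, 0, 0]
  ]
}}

```text
time_s: 16.8
eef_pos: [0.4884, -0.2203, 0.0973]
ee_rot: [-0.003, 0.271, 0.962, -0.0]
ft_force: [-0.7, 0.4, -0.1]
opening: 0.0382
```

Run:
```python
from h import *
go(.5008,-.2287,.045,-30.8)
```

```text
t 16.8 pos [ 0.4884 -0.2203  0.0973] yaw 148.51 tilt [-0.007  0.002 -1.   ] F [-0.7  0.4 -0.1] open 0.0382 q [-0.58  0.32 -0.27  0.98 -0.   -0.03]
D [-0.61 -0.02  2.09] turn -0.09
```

{"method": "servo_tool", "body": {
  "motion": [
    [-0.4, 0, 0.3, -0.09],
    [-0.2, 0, 0.4, 0],
    [0, 0, 0.5, 0],
    [0, 0, 0.4, 0],
    [0, 0, 0.3, 0],
    [0, 0, 0.1, 0],
    [0, 0, 0, 0]
  ]
}}

```text
time_s: 17.5
eef_pos: [0.5028, -0.2296, 0.0433]
ee_rot: [-0.003, 0.262, 0.965, -0.0]
ft_force: [0.2, 0.5, 0.6]
opening: 0.0381
```

Run:
```python
from h import *
go(.5008,-.2287,.0145,-30.8)
P=robot.camera_params("scene")
p,d=shot("scene");cv2.imwrite("pics/f1.png",cv2.resize(p[300:420,190:330,::-1],None,fx=5,fy=5,interpolation=cv2.INTER_CUBIC))
```

```text
t 17.5 pos [ 0.5028 -0.2296  0.0433] yaw 149.64 tilt [-0.006  0.001 -1.   ] F [0.2 0.5 0.6] open 0.0381 q [-0.58  0.4  -0.31  0.87 -0.   -0.05]
D [ 0.08 -0.01  1.15] turn 0.06
```

View pics/f1.png

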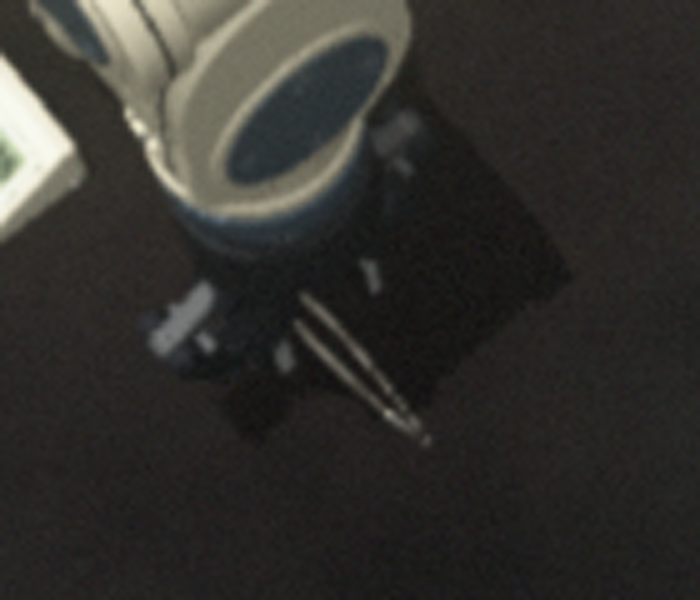

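The forceps at crop (360,370) run midway between the two fingertips (280,355) and (370,275). Descending and gripping.

{"method": "servo_tool", "body": {
  "motion": [
    [0.08, 0, 0.3, 0.05],
    [0, 0, 0.3, 0],
    [0, 0, 0.25, 0],
    [0, 0, 0.15, 0],
    [0, 0, 0.05, 0],
    [0, 0, 0, 0]
  ]
}}

```text
time_s: 18.15
eef_pos: [0.5012, -0.2286, 0.0158]
ee_rot: [-0.002, 0.265, 0.964, -0.0]
ft_force: [-0.3, 0.2, 0.3]
opening: 0.0381
```

Run:
```python
from h import *
go(.5008,-.2287,.0145,-30.8)
```

```text
t 18.15 pos [ 0.5012 -0.2286  0.0158] yaw 149.21 tilt [-0.005  0.    -1.   ] F [-0.3  0.2  0.3] open 0.0381 q [-0.58  0.43 -0.35  0.8  -0.   -0.04]
D [ 0.01 -0.01  0.05] turn 0.0
```

{"method": "servo_tool", "body": {
  "motion": [
    [0, 0, 0.03, 0],
    [0, 0, 0, 0],
    [0, 0, 0, 0],
    [0, 0, 0, 0],
    [0, 0, 0, 0],
    [0, 0, 0, 0]
  ],
  "grip": 0,
  "newtons": 25
}}

```text
time_s: 18.75
eef_pos: [0.5016, -0.2289, 0.0157]
ee_rot: [-0.002, 0.265, 0.964, -0.001]
ft_force: [-0.1, -1.0, 0.6]
opening: 0.0106
```

{"method": "servo_tool", "body": {
  "motion": [
    [0, 0, -0.2, 0],
    [0, 0, -0.5, 0],
    [0, 0, -0.8, 0],
    [0, 0, -0.9, 0],
    [0, 0, -0.9, 0],
    [0, 0, -0.8, 0],
    [0, 0, -0.3, 0],
    [0, 0, 0, 0]
  ]
}}

```text
time_s: 19.55
eef_pos: [0.5016, -0.2286, 0.1314]
ee_rot: [-0.002, 0.265, 0.964, -0.0]
ft_force: [0.1, 0.2, -0.6]
opening: 0.0105
```

Run:
```python
from h import *
x,y=cw(-.0985,0)
go(x,y,.1,-1.27)
p,d=shot("scene");cv2.imwrite("pics/f2.png",cv2.resize(p[250:400,190:340,::-1],None,fx=4,fy=4,interpolation=cv2.INTER_CUBIC))
```

```text
t 19.55 pos [ 0.5016 -0.2286  0.1314] yaw 149.21 tilt [-0.004  0.    -1.   ] F [ 0.1  0.2 -0.6] open 0.0105 q [-0.58  0.32 -0.18  1.07 -0.   -0.04]
D [ 3.9  13.48  1.24] turn -3.69
```

{"method": "servo_tool", "body": {
  "motion": [
    [0, 0, 0, -0.6],
    [0, 0, 0, -0.9],
    [0, 0, 0, -0.9],
    [0, 0, 0, -0.8],
    [-0.1, 0.5, 0, -0.4],
    [-0.24, 1, 0, 0],
    [-0.24, 1, 0, 0],
    [-0.24, 1, 0, 0]
  ]
}}

```text
time_s: 20.4
eef_pos: [0.5203, -0.1399, 0.1204]
ee_rot: [-0.009, 0.009, 1.0, 0.004]
ft_force: [-0.2, -0.2, 0.0]
opening: 0.0109
```

{"method": "servo_tool", "body": {
  "motion": [
    [-0.24, 1, 0, 0],
    [-0.24, 1, 0, 0],
    [-0.24, 1, 0, 0],
    [-0.24, 1, 0, 0],
    [-0.24, 1, 0, 0],
    [-0.24, 1, 0, 0],
    [-0.24, 1, 0, 0],
    [-0.24, 1, 0, 0]
  ]
}}

```text
time_s: 21.2
eef_pos: [0.5687, 0.0684, 0.1097]
ee_rot: [-0.017, 0.01, 1.0, 0.005]
ft_force: [0.8, -0.5, -0.7]
opening: 0.0102
```

{"method": "servo_tool", "body": {
  "motion": [
    [-0.2, 0.8, 0, 0],
    [-0.1, 0.4, 0, 0],
    [0, 0, 0, 0]
  ]
}}

```text
time_s: 21.5
eef_pos: [0.5757, 0.1021, 0.1057]
ee_rot: [-0.02, 0.008, 1.0, 0.005]
ft_force: [-0.2, -0.1, -0.6]
opening: 0.0106
```

Run:
```python
from h import *
x,y=cw(-.0985,0)
go(x,y,.07,-1.27)
p,d=shot("scene");cv2.imwrite("pics/f3.png",cv2.resize(p[160:290,260:410,::-1],None,fx=5,fy=5,interpolation=cv2.INTER_CUBIC)[:600])
```

```text
t 21.5 pos [0.5757 0.1021 0.1057] yaw 179.09 tilt [-0.039  0.011 -0.999] F [-0.2 -0.1 -0.6] open 0.0106 q [ 0.03  0.41 -0.11  1.09  0.01  0.04]
D [-0.62  0.35  1.41] turn 0.04
```

View pics/f3.png

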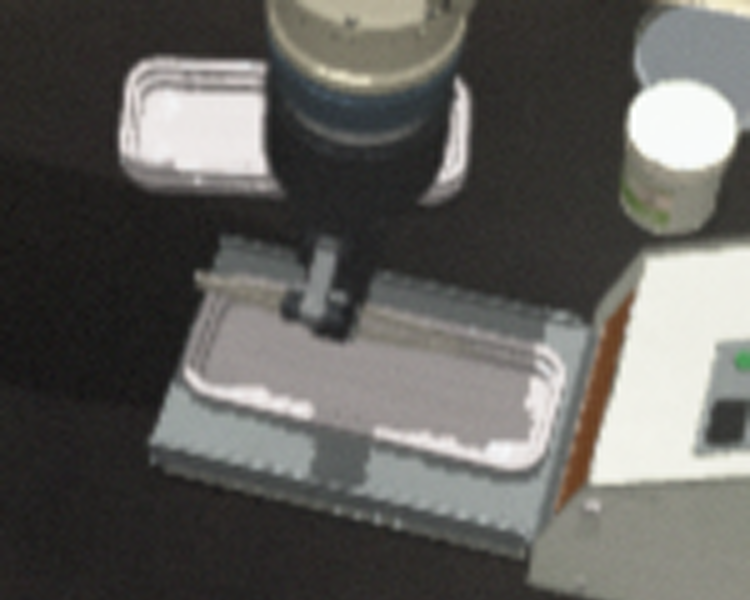

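The tray lies lengthwise on the ledge at crop (375,370), clear of the flap. The forceps are held parallel to it, so I'm moving over its middle and down.

{"method": "servo_tool", "body": {
  "motion": [
    [-0.3, 0.2, 0, 0.04],
    [-0.25, 0.13, 0.1, 0],
    [-0.05, 0, 0.3, 0],
    [0, 0, 0.4, 0],
    [0, 0, 0.4, 0],
    [0, 0, 0.2, 0],
    [0, 0, 0, 0]
  ]
}}

```text
time_s: 22.25
eef_pos: [0.5896, 0.1067, 0.0656]
ee_rot: [-0.021, 0.013, 1.0, 0.005]
ft_force: [-0.2, 0.2, -0.1]
opening: 0.0104
```

Run:
```python
from h import *
x,y=cw(-.0985,0)
go(x,y,.047,-1.27)
```

```text
t 22.25 pos [0.5896 0.1067 0.0656] yaw 178.47 tilt [-0.042  0.01  -0.999] F [-0.2  0.2 -0.1] open 0.0104 q [ 0.03  0.47 -0.13  1.02  0.01  0.06]
D [-0.04  0.16  0.75] turn -0.03
```

{"method": "servo_tool", "body": {
  "motion": [
    [0, 0.1, 0.15, 0],
    [0, 0.06, 0.15, 0],
    [0, 0, 0.15, 0],
    [0, 0, 0.15, 0],
    [0, 0, 0.08, 0],
    [0, 0, 0, 0]
  ]
}}

```text
time_s: 22.85
eef_pos: [0.589, 0.1113, 0.0478]
ee_rot: [-0.021, 0.013, 1.0, 0.005]
ft_force: [0.3, -0.3, -1.3]
opening: 0.0104
```

Run:
```python
from h import *
x,y=cw(-.0985,0)
go(x,y,.047,-1.27)
```

```text
t 22.85 pos [0.589  0.1113 0.0478] yaw 178.48 tilt [-0.041  0.01  -0.999] F [ 0.3 -0.3 -1.3] open 0.0104 q [ 0.04  0.48 -0.15  0.98  0.01  0.07]
D [-0.04 -0.02  0.03] turn -0.03
```

{"method": "servo_tool", "body": {
  "motion": [
    [0, 0, 0.03, 0],
    [0, 0, 0, 0],
    [0, 0, 0, 0],
    [0, 0, 0, 0]
  ],
  "grip": 0.24
}}

```text
time_s: 23.25
eef_pos: [0.5893, 0.1113, 0.0475]
ee_rot: [-0.02, 0.013, 1.0, 0.005]
ft_force: [0.0, 0.1, -0.2]
opening: 0.0204
```

{"method": "servo_tool", "body": {
  "motion": [
    [0, 0, -0.2, 0],
    [0, 0, -0.4, 0],
    [0, 0, -0.6, 0],
    [0, 0, -0.8, 0],
    [0, 0, -0.8, 0],
    [0, 0, -0.2, 0],
    [0, 0, 0, 0]
  ]
}}

```text
time_s: 23.95
eef_pos: [0.5928, 0.1105, 0.1289]
ee_rot: [-0.019, 0.013, 1.0, 0.005]
ft_force: [-0.6, -0.4, -0.9]
opening: 0.0204
```

{"method": "servo_tool", "body": {
  "motion": [
    [0.4, 0, 0, 0],
    [0.8, 0, 0, 0],
    [0.9, 0, 0, 0],
    [0.9, 0, 0, 0],
    [0.9, 0, 0, 0],
    [0.6, 0, 0, 0],
    [0.3, 0, 0, 0],
    [0, 0, 0, 0]
  ],
  "grip": 0
}}

```text
time_s: 24.75
eef_pos: [0.4604, 0.1136, 0.1271]
ee_rot: [-0.025, 0.013, 1.0, 0.004]
ft_force: [-0.1, 0.6, -0.4]
opening: 0.0001
```

Run:
```python
from h import *
x,y=cw(-.217,0)
go(x,y,.042,-1.27)
for c in("top","scene"): p,d=tray(c)
cv2.imwrite("pics/f4.png",cv2.resize(p[160:290,260:410,::-1],None,fx=5,fy=5,interpolation=cv2.INTER_CUBIC)[:600])
```

```text
t 24.75 pos [0.4604 0.1136 0.1271] yaw 178.48 tilt [-0.05   0.009 -0.999] F [-0.1  0.6 -0.4] open 0.0001 q [ 0.06  0.23 -0.33  1.06  0.01  0.08]
D [-0.62 -0.02  3.38] turn -0.03
top tray cab-frame [-104.9   -4.2] [191.7  75.8] 5.1 ztop 0.0469 zmed 0.0316
scene tray cab-frame [-97.2  -1.5] [174.2  72.4] 0.6 ztop 0.0457 zmed 0.031
```

View pics/f4.png

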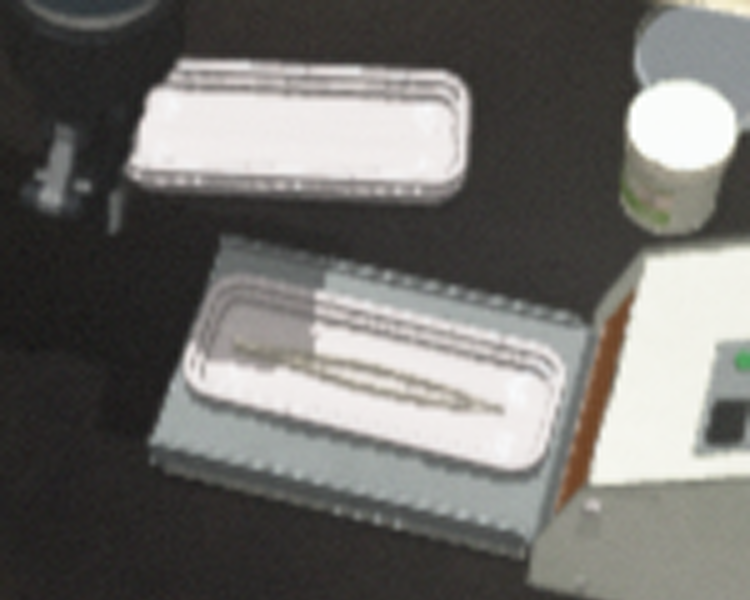

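The forceps lie in the middle of the tray, from crop (235,345) to (500,408). Descending behind the tray with the fingers shut.

{"method": "servo_tool", "body": {
  "motion": [
    [-0.2, 0, 0.3, -0.03],
    [-0.1, 0, 1, 0],
    [0, 0, 1, 0],
    [0, 0, 0.6, 0],
    [0, 0, 0, 0]
  ]
}}

```text
time_s: 25.45
eef_pos: [0.471, 0.1137, 0.0498]
ee_rot: [-0.023, 0.011, 1.0, 0.005]
ft_force: [0.3, -0.6, -1.0]
opening: -0.0003
```

Run:
```python
from h import *
x,y=cw(-.217,0)
go(x,y,.042,-1.27)
```

```text
t 25.45 pos [0.471  0.1137 0.0498] yaw 178.7 tilt [-0.046  0.01  -0.999] F [ 0.3 -0.6 -1. ] open -0.0003 q [ 0.06  0.32 -0.43  0.87  0.01  0.08]
D [-0.04 -0.01  0.31] turn -0.0
```

{"method": "servo_tool", "body": {
  "motion": [
    [0, 0, 0.2, 0],
    [-0.2, 0, 0.07, 0],
    [-0.3, 0, -0.015, 0],
    [-0.3, 0, -0.015, 0],
    [-0.3, 0, -0.015, 0],
    [-0.3, 0, -0.015, 0],
    [-0.3, 0, -0.015, 0],
    [-0.3, 0, -0.015, 0]
  ]
}}

```text
time_s: 26.25
eef_pos: [0.5263, 0.1124, 0.044]
ee_rot: [-0.023, 0.011, 1.0, 0.005]
ft_force: [-1.3, 0.3, -0.4]
opening: -0.0001
```

Run:
```python
from h import *
x,y=cw(-.05,0)
go(x,y,.0425,-1.27);print(cab(robot.observe()["eef_pos"][None]).round(4))
p,d=tray("scene")
```

```text
t 26.25 pos [0.5263 0.1124 0.044 ] yaw 178.71 tilt [-0.045  0.01  -0.999] F [-1.3  0.3 -0.4] open -0.0001 q [ 0.05  0.4  -0.31  0.91  0.01  0.07]
D [-4.49 -0.   -0.14] turn -0.0
[[-1.622e-01  1.000e-04  4.400e-02]]
scene tray cab-frame [-80.5  -1.3] [96.9 14.4] 1.2 ztop 0.0401 zmed 0.0348
```

{"method": "servo_tool", "body": {
  "motion": [
    [-0.3, 0, 0.005, 0],
    [-0.3, 0, -0.005, 0],
    [-0.3, 0, -0.01, 0],
    [-0.3, 0, -0.015, 0],
    [-0.3, 0, -0.015, 0],
    [-0.3, 0, -0.015, 0],
    [-0.3, 0, -0.015, 0],
    [-0.3, 0, -0.015, 0]
  ]
}}

```text
time_s: 27.15
eef_pos: [0.5888, 0.1112, 0.0437]
ee_rot: [-0.024, 0.011, 1.0, 0.005]
ft_force: [-4.4, -0.7, 1.5]
opening: -0.0
```

Run:
```python
from h import *
x,y=cw(-.03,0)
go(x,y,.0430,-1.27);print(cab(robot.observe()["eef_pos"][None]).round(4))
p,d=tray("scene")
cv2.imwrite("pics/f5.png",cv2.resize(p[160:290,260:410,::-1],None,fx=5,fy=5,interpolation=cv2.INTER_CUBIC)[:600])
```

```text
t 27.15 pos [0.5888 0.1112 0.0437] yaw 178.73 tilt [-0.048  0.01  -0.999] F [-4.4 -0.7  1.5] open -0.0 q [ 0.04  0.49 -0.15  0.98  0.01  0.06]
D [-2.79 -0.01 -0.11] turn 0.0
[[-0.0998  0.0003  0.0437]]
scene tray cab-frame [-39.4  -1.8] [95.4 71.1] 2.0 ztop 0.0452 zmed 0.0306
```

View pics/f5.png

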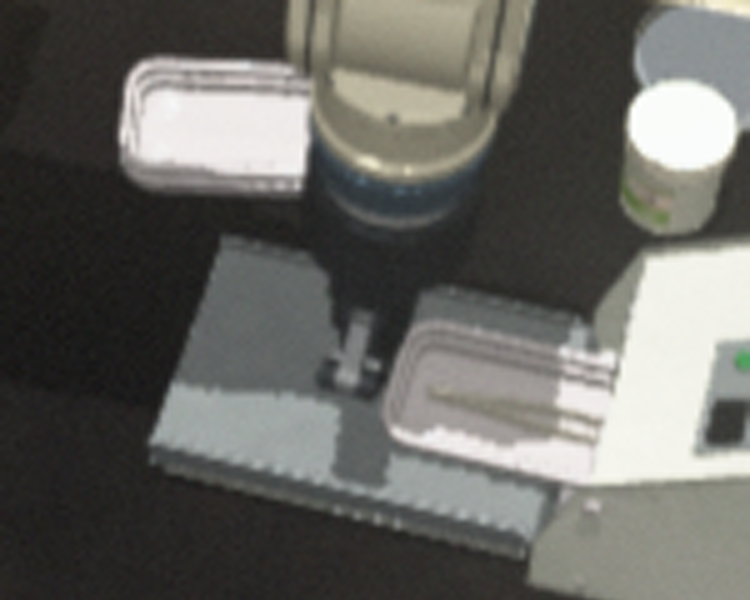

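The tray is halfway through the open flap and still straight, its tail at crop (390,390) and the forceps lying in it. Continuing.

{"method": "servo_tool", "body": {
  "motion": [
    [-0.3, 0, 0.01, 0],
    [-0.3, 0, 0, 0],
    [-0.3, 0, -0.01, 0],
    [-0.3, 0, -0.015, 0],
    [-0.3, 0, -0.015, 0],
    [-0.3, 0, -0.015, 0],
    [-0.3, 0, -0.015, 0]
  ]
}}

```text
time_s: 27.95
eef_pos: [0.6459, 0.1098, 0.0417]
ee_rot: [-0.024, 0.011, 1.0, 0.005]
ft_force: [-2.0, -0.6, -1.9]
opening: -0.0001
```

Run:
```python
from h import *
x,y=cw(-.01,0)
go(x,y,.0430,-1.27);print(cab(robot.observe()["eef_pos"][None]).round(4))
p,d=tray("scene")
```

```text
t 27.95 pos [0.6459 0.1098 0.0417] yaw 178.72 tilt [-0.047  0.01  -0.999] F [-2.  -0.6 -1.9] open -0.0001 q [ 0.04  0.57 -0.    1.04  0.01  0.06]
D [-1.3  -0.01 -0.11] turn -0.0
[[-0.0426  0.0002  0.0417]]
scene tray cab-frame [-16.8  -3. ] [26.6 68.9] 0.4 ztop 0.0605 zmed 0.0429
```

{"method": "servo_tool", "body": {
  "motion": [
    [-0.3, 0, -0.05, 0],
    [-0.3, 0, -0.03, 0],
    [-0.25, 0, -0.015, 0],
    [-0.15, 0, -0.01, 0]
  ]
}}

```text
time_s: 28.45
eef_pos: [0.6731, 0.1092, 0.0434]
ee_rot: [-0.023, 0.011, 1.0, 0.005]
ft_force: [-0.1, 0.5, -0.0]
opening: 0.0004
```

Run:
```python
from h import *
x,y=cw(-.007,0)
go(x,y,.0435,-1.27);print(cab(robot.observe()["eef_pos"][None]).round(4))
p,d=tray("scene")
cv2.imwrite("pics/f6.png",cv2.resize(p[160:290,260:410,::-1],None,fx=5,fy=5,interpolation=cv2.INTER_CUBIC)[:600])
```

```text
t 28.45 pos [0.6731 0.1092 0.0434] yaw 178.72 tilt [-0.047  0.01  -0.999] F [-0.1  0.5 -0. ] open 0.0004 q [0.03 0.61 0.08 1.08 0.01 0.06]
D [-0.34 -0.   -0.02] turn -0.0
[[-0.0154  0.0001  0.0434]]
scene tray cab-frame [ 1.1 -1.6] [63.4  9.6] 89.7 ztop 0.0346 zmed 0.0229
```

View pics/f6.png

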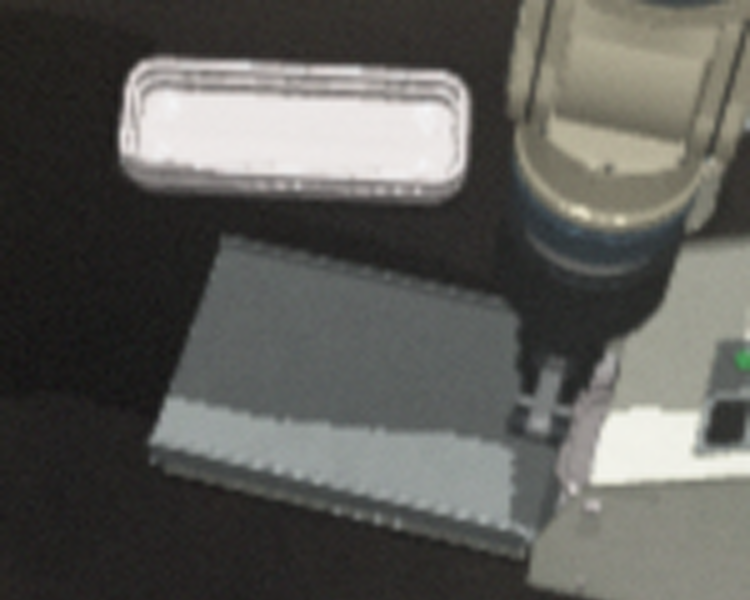

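The tray's tail rim shows at crop (590,410), sunk about 10 mm and resting on the sill. A few small pushes remain, watching the force.

{"method": "servo_tool", "body": {
  "motion": [
    [-0.15, 0, -0.02, 0],
    [-0.15, 0, -0.01, 0],
    [-0.1, 0, -0.005, 0]
  ]
}}

```text
time_s: 28.85
eef_pos: [0.6841, 0.1089, 0.0444]
ee_rot: [-0.023, 0.011, 1.0, 0.005]
ft_force: [-0.2, 0.1, 0.7]
opening: -0.0003
```

Run:
```python
from h import *
x,y=cw(-.004,0)
go(x,y,.0440,-1.27);print(cab(robot.observe()["eef_pos"][None]).round(4))
p,d=tray("scene")
```

```text
t 28.85 pos [0.6841 0.1089 0.0444] yaw 178.72 tilt [-0.045  0.01  -0.999] F [-0.2  0.1  0.7] open -0.0003 q [0.03 0.63 0.11 1.1  0.01 0.05]
D [-0.02 -0.    0.02] turn -0.0
[[-0.0044  0.0001  0.0444]]
scene tray cab-frame [179.1 -48.8] [203.   72.4] 88.9 ztop 0.1669 zmed 0.0986
scene tray cab-frame [  1.2 -21.8] [ 5.2 16.9] 11.4 ztop 0.0316 zmed 0.0242
```

{"method": "servo_tool", "body": {
  "motion": [
    [0.2, 0, 0, 0],
    [0.4, 0, 0, 0],
    [0.5, 0, 0, 0],
    [0.5, 0, 0, 0],
    [0.6, 0, 0, 0],
    [0.6, 0, -0.1, 0],
    [0.6, 0, -0.2, 0],
    [0, 0, 0, 0]
  ]
}}

```text
time_s: 29.75
eef_pos: [0.5899, 0.111, 0.0559]
ee_rot: [-0.024, 0.011, 1.0, 0.005]
ft_force: [-0.1, 0.2, -0.3]
opening: 0.0001
```

Run:
```python
from h import *
go(.5,.11,.1,-1.27)
for c in("scene","top"):
    p,d=shot(c)
    for o in robot.outline_of("flap",c)[:1]:
        w=cab(world(c,d,o["pixels"]));print(c,"flap",o["p"],len(w),np.percentile(w,[5,50,95],axis=0).round(4).tolist())
    for o in robot.outline_of("tray_top",c): w=world(c,d,o["pixels"]);print("tray?",o["p"],o["bbox"],np.median(w,0).round(3))
p,d=shot("scene","end0")
cv2.imwrite("pics/f7.png",cv2.resize(p[160:290,260:410,::-1],None,fx=5,fy=5,interpolation=cv2.INTER_CUBIC)[:600])
```

```text
t 29.75 pos [0.5899 0.111  0.0559] yaw 178.75 tilt [-0.048  0.01  -0.999] F [-0.1  0.2 -0.3] open 0.0001 q [ 0.04  0.48 -0.13  1.    0.01  0.06]
D [ 3.67 -0.11 -1.59] turn 0.0
scene flap 0.47 643 [[-0.0176, 0.231, -0.0019], [0.024, 0.2638, 0.0021], [0.0591, 0.2936, 0.0111]]
tray? 0.45 [371.2, 234.3, 384.5, 258.5] [0.692 0.111 0.024]
```

View pics/f7.png

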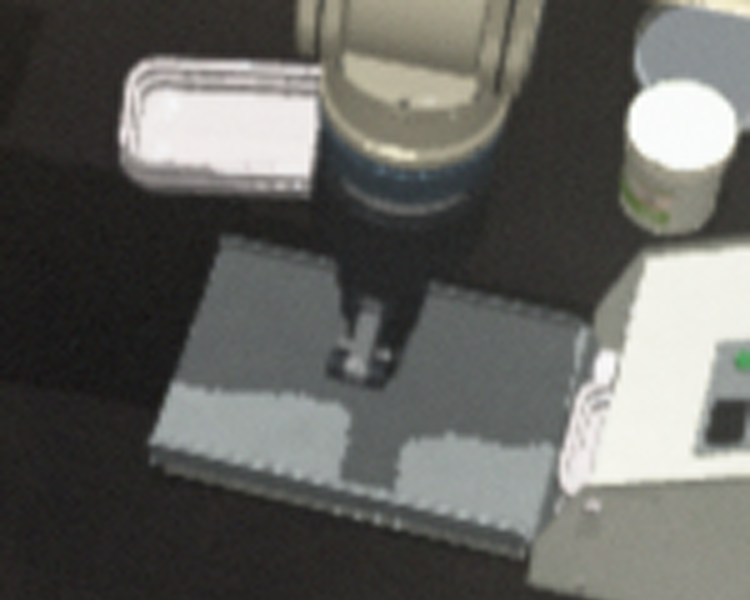

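The flap is still up and the tray's tail rim is visible at crop (585,430), so it needs pushing farther. I'm measuring the tail.

Run:
```python
from h import *
for c in("scene","top"):
    W=[]
    for i in range(4):
        p,d=shot(c);W.append(cab(world(c,d,np.ones(d.shape,bool))))
    w=np.concatenate(W)
    print(c)
    for yy in(-.045,-.03,-.015,0,.015,.03,.045):
        s=(abs(w[:,1]-yy)<.005)&(w[:,0]>-.014)&(w[:,0]<.03)&(w[:,2]<.07)
        v=w[s];b=np.round(v[:,0]/.003).astype(int);print(yy,[(k*3,round(float(np.median(v[b==k,2]))*1000)) for k in np.unique(b)])
```

```text
scene
-0.045 [(np.int64(-15), 27), (np.int64(-12), 27), (np.int64(-9), 28), (np.int64(-6), 26), (np.int64(-3), 21), (np.int64(0), 19)]
-0.03 [(np.int64(-12), 27), (np.int64(-9), 27), (np.int64(-6), 26), (np.int64(-3), 18), (np.int64(0), 18), (np.int64(3), 28), (np.int64(6), 30)]
-0.015 [(np.int64(-15), 27), (np.int64(-12), 26), (np.int64(-9), 27), (np.int64(-6), 26), (np.int64(-3), 30), (np.int64(0), 30), (np.int64(3), 22), (np.int64(6), 14), (np.int64(9), 14), (np.int64(12), 13)]
0 [(np.int64(-15), 26), (np.int64(-12), 28), (np.int64(-9), 28), (np.int64(-6), 26), (np.int64(-3), 29), (np.int64(0), 28), (np.int64(3), 21), (np.int64(6), 13), (np.int64(9), 14)]
0.015 [(np.int64(-15), 25), (np.int64(-12), 27), (np.int64(-9), 27), (np.int64(-6), 26), (np.int64(-3), 30), (np.int64(0), 26), (np.int64(3), 18), (np.int64(6), 15), (np.int64(9), 14)]
0.03 [(np.int64(-15), 26), (np.int64(-12), 27), (np.int64(-9), 27), (np.int64(-6), 24), (np.int64(-3), 21), (np.int64(0), 29), (np.int64(3), 29), (np.int64(6), 25), (np.int64(9), 23), (np.int64(12), 13)]
0.045 [(np.int64(-15), 27), (np.int64(-12), 26), (np.int64(-9), 27), (np.int64(-6), 24), (np.int64(-3), 18), (np.int64(0), 11), (np.int64(3), 7), (np.int64(6), 9), (np.int64(9), 7), (np.int64(12), 8)]
top
-0.045 [(np.int64(-15), 28), (np.int64(-12), 28), (np.int64(-9), 29), (np.int64(-6), 26), (np.int64(-3), 24), (np.int64(0), 15), (np.int64(3), 8), (np.int64(6), 9), (np.int64(9), 8), (np.int64(12), 8), (np.int64(15), 9), (np.int64(18), 7), (np.int64(21), 8), (np.int64(24), 8), (np.int64(27), 7), (np.int64(30), 9)]
-0.03 [(np.int64(-15), 27), (np.int64(-12), 28), (np.int64(-9), 29), (np.int64(-6), 26), (np.int64(0), 15), (np.int64(3), 8), (np.int64(6), 9), (np.int64(9), 8), (np.int64(12), 29), (np.int64(15), 29), (np.int64(18), 31), (np.int64(21), 29), (np.int64(24), 19), (np.int64(27), 9), (np.int64(30), 9)]
-0.015 []
0 []
0.015 []
0.03 []
0.045 []
```

Tail rim is at x = -4, top at 30 mm: the last nudges passed over it because I let the TCP rise. Next push goes lower, with the tips about 1 mm above the ledge.

{"method": "servo_tool", "body": {
  "motion": [
    [-0.3, 0, 0.15, 0],
    [-0.4, 0, 0.15, 0],
    [-0.4, 0, 0.1, 0],
    [-0.4, 0, 0.05, 0],
    [-0.3, 0, 0, 0],
    [-0.2, 0, 0, 0],
    [0, 0, 0, 0]
  ]
}}

```text
time_s: 31.2
eef_pos: [0.6469, 0.1096, 0.0392]
ee_rot: [-0.024, 0.011, 1.0, 0.005]
ft_force: [-0.3, 0.6, -0.1]
opening: -0.0001
```

Run:
```python
from h import *
x,y=cw(-.02,0)
go(x,y,.0400,-1.27);print(cab(robot.observe()["eef_pos"][None]).round(4))
```

```text
t 31.2 pos [0.6469 0.1096 0.0392] yaw 178.71 tilt [-0.048  0.01  -0.999] F [-0.3  0.6 -0.1] open -0.0001 q [ 0.04  0.58 -0.    1.04  0.01  0.06]
D [-0.86  0.   -0.08] turn -0.0
[[-0.0416 -0.0001  0.0392]]
```

{"method": "servo_tool", "body": {
  "motion": [
    [-0.3, 0, -0.03, 0],
    [-0.3, 0, -0.025, 0],
    [-0.3, 0, -0.02, 0],
    [-0.3, 0, -0.015, 0],
    [-0.2, 0, -0.01, 0]
  ]
}}

```text
time_s: 31.7
eef_pos: [0.6842, 0.1088, 0.0407]
ee_rot: [-0.024, 0.011, 1.0, 0.005]
ft_force: [-0.7, -0.4, -0.2]
opening: -0.0001
```

```bash
cat >> h.py <<'E'
def tail():
    W=[]
    for i in range(2):
        p,d=shot("scene");W.append(cab(world("scene",d,np.ones(d.shape,bool))))
    w=np.concatenate(W)
    for yy in(-.03,-.02,-.01,0,.01,.02,.03,.045):
        s=(abs(w[:,1]-yy)<.005)&(w[:,0]>-.014)&(w[:,0]<.03)&(w[:,2]<.09)
        v=w[s];b=np.round(v[:,0]/.003).astype(int);print(yy,[(int(k)*3,round(float(np.median(v[b==k,2]))*1000)) for k in np.unique(b)])
E
python3 - <<'E'
from h import *
x,y=cw(-.009,0)
go(x,y,.0400,-1.27);print(cab(robot.observe()["eef_pos"][None]).round(4))
tail()
E
```

```text
t 31.7 pos [0.6842 0.1088 0.0407] yaw 178.72 tilt [-0.048  0.01  -0.999] F [-0.7 -0.4 -0.2] open -0.0001 q [0.03 0.63 0.11 1.1  0.01 0.05]
D [0.19 0.   0.04] turn -0.0
[[-0.0043 -0.      0.0407]]
-0.03 [(-12, 28), (-9, 27), (-6, 26), (-3, 18), (0, 13), (3, 21), (6, 29), (9, 48), (12, 71), (15, 87), (18, 88), (21, 90)]
-0.02 [(-15, 28), (-12, 30), (-9, 29), (-6, 28), (-3, 19), (0, 23), (3, 25), (6, 77), (9, 81), (12, 71), (15, 88), (18, 89), (24, 87)]
-0.01 [(-15, 73), (-12, 43), (-9, 30), (-6, 23), (-3, 19), (0, 25), (3, 21), (6, 20), (9, 63), (12, 72), (15, 90), (18, 87), (21, 90)]
0 [(9, 45), (12, 59), (15, 89), (18, 89)]
0.01 [(18, 88)]
0.02 []
0.03 []
0.045 []
```

The tail now reads 25 mm, which is its full drop (7.5+18), at x about 0. Retreating and raising clear.

{"method": "servo_tool", "body": {
  "motion": [
    [0.2, 0, 0, 0],
    [0.4, 0, -0.02, 0],
    [0.5, 0, -0.02, 0],
    [0.6, 0, -0.05, 0],
    [0.7, 0, -0.2, 0],
    [0.7, 0, -0.4, 0],
    [0.5, 0, -0.6, 0],
    [0.2, 0, -0.6, 0]
  ]
}}

```text
time_s: 32.6
eef_pos: [0.5801, 0.1107, 0.0919]
ee_rot: [-0.027, 0.011, 1.0, 0.004]
ft_force: [0.3, -0.2, 0.3]
opening: 0.0001
```

{"method": "servo_tool", "body": {
  "motion": [
    [0.5, 0, -0.8, 0],
    [0.5, 0, -0.8, 0],
    [0.6, 0, -0.5, 0],
    [0.5, 0, 0, 0],
    [0.2, 0, 0, 0],
    [0, 0, 0, 0]
  ]
}}

```text
time_s: 33.2
eef_pos: [0.5217, 0.1117, 0.1536]
ee_rot: [-0.024, 0.011, 1.0, 0.005]
ft_force: [-0.1, -0.3, -0.6]
opening: -0.0003
```

Run:
```python
from h import *
go(.5,.11,.1,-1.27);tail()
for c in("scene","top"):
    p,d=shot(c)
    if c=="scene": cv2.imwrite("pics/f8.png",cv2.resize(p[160:290,260:410,::-1],None,fx=5,fy=5,interpolation=cv2.INTER_CUBIC)[:600])
    for q in("flap","specimen_jar","petri_dish","slide_box","lab_timer","tray_mid"):
      for o in robot.outline_of(q,c)[:1]:
        w=world(c,d,o["pixels"]);print(c,q,round(o["p"],2),np.median(w,0).round(3),w.min(0).round(3),w.max(0).round(3))
```

```text
t 33.2 pos [0.5217 0.1117 0.1536] yaw 178.76 tilt [-0.048  0.01  -0.999] F [-0.1 -0.3 -0.6] open -0.0003 q [ 0.05  0.3  -0.15  1.17  0.01  0.07]
D [ 0.76 -0.1   2.18] turn 0.0
-0.03 [(-15, 28), (-12, 27), (-9, 26), (-6, 26), (-3, 20), (0, 37), (3, 45), (6, 53), (9, 62), (12, 70), (15, 89), (18, 90), (21, 90)]
-0.02 [(-15, 26), (-12, 28), (-9, 27), (-6, 25), (-3, 19), (0, 34), (3, 44), (6, 54), (9, 63), (12, 71), (15, 87), (18, 89), (21, 89)]
-0.01 [(-15, 27), (-12, 27), (-9, 27), (-6, 25), (-3, 20), (0, 38), (3, 45), (6, 54), (9, 63), (12, 75), (15, 89), (18, 88), (21, 89)]
0 [(-15, 23), (-12, 27), (-9, 27), (-6, 25), (-3, 18), (0, 34), (3, 45), (6, 54), (9, 64), (12, 72), (15, 88), (18, 89), (21, 89)]
0.01 [(-15, 27), (-12, 28), (-9, 28), (-6, 27), (-3, 21), (0, 36), (3, 42), (6, 53), (9, 61), (12, 75), (15, 87), (18, 89), (21, 89)]
0.02 [(-15, 26), (-12, 27), (-9, 27), (-6, 27), (-3, 21), (0, 36), (3, 44), (6, 54), (9, 62), (12, 77), (15, 88), (18, 89)]
0.03 [(-12, 27), (-9, 26), (-6, 26), (-3, 18), (0, 35), (3, 45), (6, 55), (9, 63), (12, 70), (15, 88), (18, 89), (21, 88), (24, 90
[... 353 characters left out ...]
6] [0.76  0.417 0.064]
scene slide_box 0.77 [ 0.735 -0.246  0.037] [ 0.677 -0.338 -0.005] [ 0.793 -0.117  0.044]
scene lab_timer 0.71 [ 0.341 -0.195  0.025] [ 0.111 -0.234 -0.475] [ 0.38  -0.013  0.039]
scene tray_mid 0.89 [0.541 0.262 0.013] [ 0.419  0.079 -0.004] [0.604 0.324 0.275]
top flap 0.83 [0.695 0.073 0.06 ] [0.577 0.051 0.032] [0.703 0.095 0.542]
top specimen_jar 0.79 [0.717 0.279 0.063] [0.582 0.155 0.058] [0.732 0.299 0.561]
top petri_dish 0.67 [0.717 0.366 0.003] [ 0.67   0.318 -0.004] [0.764 0.413 0.018]
top slide_box 0.87 [ 0.732 -0.233  0.038] [ 0.681 -0.338 -0.   ] [ 0.792 -0.132  0.045]
top lab_timer 0.88 [ 0.34  -0.19   0.027] [ 0.298 -0.23   0.009] [ 0.378 -0.152  0.039]
```

View pics/f8.png

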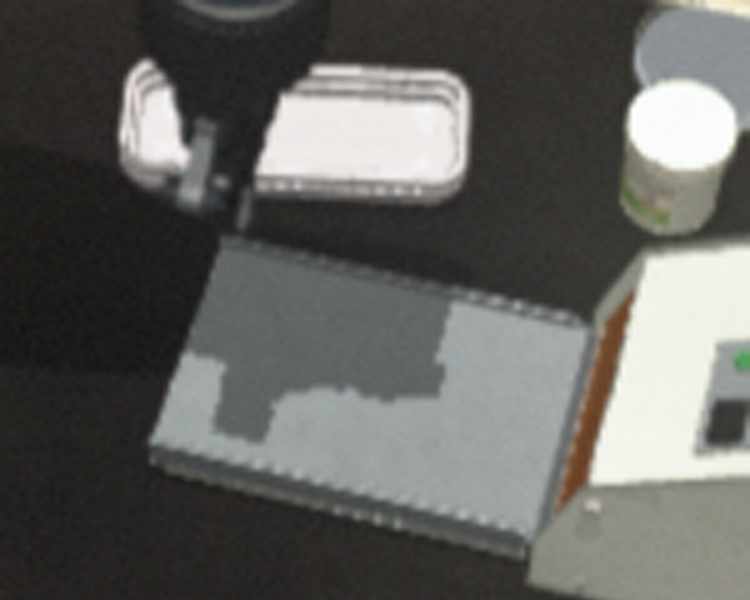

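The amber flap is down across the opening at crop (597,400), leaning about 18° as when shut. The ledge is empty and the jar and remaining stack are undisturbed. Handing in.

```bash
python3 -c "
from station import robot
print(robot.job_done(),robot.observe()['time_s'])"
```

```text
the job is handed in; nothing more can be done
the job is handed in; nothing more can be done
```

I lifted the top tray alone, set it lengthwise on the ledge, and laid the forceps in its middle. I then pushed it through the flap with shut fingers and handed the job in at about 34 s.

**First push fell short:** the flap stayed up because my fingertips had risen and passed over the tray's tail, which was still resting on the sill. A second, lower push finished it.

**Last checks:**
- **Flap:** depth readings show it shut, leaning about 18°.
- **Tray:** before I drew back, its tail read about 25 mm high at the sill. That matches it lying flat on the sunken floor, with its origin just inside the 86 mm limit. I could not see it once the flap had shut.
- **Forceps:** last seen lying in the tray when it was half way through the flap.
- **Stack:** the other two trays were still nested in place.
- **Bystanders:** they all read within a few mm of where they started, apart from the stray pixels in some of the network outlines. Two outlines also failed along the way: one found no tray in the top view, and one called a patch of bench the flap.
- **Forces:** no reading I took went above about 5 N.

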